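# Pack a sprung record deck for carriage

## Task

Pack the record player's floating deck for carriage: try the wooden packing pieces from the rack, blade down, in the gap between the player's front wall and the deck, midway between the two brass screws, until you find the one that slides in snugly, neither loose nor too thick to go in gently. Push it fully home, head down on the wooden rim, let go, and have the other pieces standing back in the rack's slots. Never force a piece or lean on the player, and leave the other things on the bench alone.

Things in the scene. Friction and masses are not known exactly. Their poses are not given: they have to be found in the camera images.
- gap (a point): Packing place, midway between two small flush brass screws: a point on the inner face of the plinth's upright front wall, level with the rim top. x: square to the wall, away from the robot, across the gap to the deck; y: left along the wall; z up. The gap (from x = 0 to the deck's upright front edge, 42 mm deep) is 1 mm (+-0.3) narrower than one packing piece; which one differs each time.
- plinth: Record player: fixed dark wooden plinth 360 x 430 mm (x, y), rim 100 mm high, front wall 18 mm thick; origin: centre of underside, axes as gap, which lies at (-162, 140, 100) mm. Inside floats a metal deck, top 3 mm under the rim; it yields along x only, about 3 N per mm, and springs back. The platter, up to 17 mm over the rim, starts 65 mm or more behind the deck's front edge near gap.
- rack: Light wooden block, 150 x 140 x 50 mm (x, y, z), fixed on the bench; origin: centre of underside. Four upright slots, right through, 21 mm (x) by 32 mm (y), at x = +-40, y = +-40 mm. In three of them hangs a packing piece by its head, head underside on the block's top, its x along the block's x; which piece is where is mixed.
- packing_9_head (a point): Centre of the head of the 9 mm packing piece (loose hardwood, about 45 g). Head 30 (x) x 34 (y) x 28 mm high; its underside, 14 mm below this point, rests on the block or rim. Below it, centred: a blade 9 mm thick (x), 28 mm wide (y), 34 mm long; the last 10 mm taper by 1.3 mm on each broad face. z up.
- packing_12_head (a point): Centre of the head of the 12 mm packing piece (loose hardwood, about 45 g). Head 30 (x) x 34 (y) x 28 mm high; its underside, 14 mm below this point, rests on the block or rim. Below it, centred: a blade 12 mm thick (x), 28 mm wide (y), 34 mm long; the last 10 mm taper by 1.3 mm on each broad face. z up.
- packing_15_head (a point): Centre of the head of the 15 mm packing piece (loose hardwood, about 45 g). Head 30 (x) x 34 (y) x 28 mm high; its underside, 14 mm below this point, rests on the block or rim. Below it, centred: a blade 15 mm thick (x), 28 mm wide (y), 34 mm long; the last 10 mm taper by 1.3 mm on each broad face. z up.
- screwdriver_grip (a point): A screwdriver lying on the bench, 190 mm, black handle; at its handle. Leave alone.
- brush_grip (a point): A small dark wooden brush, 150 mm, lying near the rack; at its handle. Leave alone.
- jar: A glass jar with a steel cap, 56 mm across, 62 mm high, behind the rack; base centre. Leave alone.
- valve_a_mid (a point): A glass valve (vacuum tube) standing on its black base, 38 mm across, 85 mm high; its middle. Leave alone.
- valve_b_mid (a point): A thinner glass valve, 32 mm across, 75 mm high; its middle. Leave alone.
Things that resemble listed ones, but are neither listed nor needed, are in the scene too. What is shaped like the part that bears packing_12_head but pink or purple is not meant.

How it is judged:
By the outcome, as a careful person would: the job done as asked, in the order asked, and still so for the second after the job is handed in, with the robot touching nothing.
It also fails if it takes over 64 s, if anything falls off the work surface, if the arm or the gripper's body presses on something with over 40 N, if the wrist force passes 120 N, or if a joint passes its speed limit or range.

## Robot

A 7-joint arm with a two-finger parallel gripper is mounted at the origin on the work surface. World frame = base frame: x ahead of the robot, y to its left, z up, the work surface at z = 0. Lengths are in m, angles in degrees, forces in N, time in s.
With the tool pointing down it reaches from about 0.425 to 0.875 m from the base axis. Payload 4.7 kg.
Tool frame: the origin (TCP) lies on the front face of the gripper's body, between the roots of the fingers; the fingertips stand 70 mm ahead of it and the grasp point (between the pads) lies 51 mm ahead of it; z points along the fingers, y is the direction in which the jaws open and shut (so a half turn about z gives the same grasp; the last joint's range is limited). The gripper opens to 87 mm and grips with 3 to 60 N. Pads are 19 mm wide; open, the fingers measure 117 mm over their backs; the gripper's body (75 mm by 190 mm) begins 51 mm behind the grasp point.
Start: joints at [-63.994, 18.392, -4.016, 83.108, 1.295, 78.541, -3.26], TCP at [0.277, 0.588, 0.292] pointing down, gripper open.
Joint ranges: [-163.93, 163.93], [-17.29, 119.83], [-79.2, 71.16], [3.27, 140.29], [-89.18, 269.18], [5.43, 117.66], [-154.24, 154.24]. Speed limits (degrees/s): [147.25, 147.25, 180, 180, 180, 180, 180].

## Interface

Orientations are given as [roll, pitch, yaw] about the fixed x, y, z axes, in that order (R = Rz(yaw) Ry(pitch) Rx(roll)).
In Python, from cell import env gives the robot as it stands.
- The arm moves only by the tool drive_tool, never from a script. Its argument "commands" is a list of rows, each a list of 7 numbers: the shift along the tool's x, y, z in cm, then the turn, a rotation vector about the tool's x, y, z in degrees, then the opening, from 0 (shut) to 1 (fully open). In form: [[tx, ty, tz, rx, ry, rz, hand], ...]. A call has 1 to 20 rows; each row shifts and turns the commanded pose from where the row before left it, along the tool's axes as they then stand; what a row does not reach is not made up. A row lasts 1/12 s, in which the tool goes at most 41.7 mm and 7.16 degrees, less where a joint would pass 70% of its speed; a pose out of reach is approached as far as the arm can. A call is refused whole if a number of a shift passes 4.17 or a number of a turn 7.16, either way. A call with a gripper value outside its range is refused whole. The fingers move at their own pace and stop on an object; "force" is the grip in N (left out, the last holds). Time passes only in rows, so rows that do not move let the fingers close. It gives the time, the measured TCP pose, the force and the opening at its end, in the units of the state.
- env.get_obs(): the state, without advancing time (a new reading comes with each control period).
- env.read_camera(name): name is "side" or "top" or "wrist"; returns a dict with "img" (480x640x3 uint8, blue, green, red), "mtx" (3x3 intrinsics, pixels), "pose" (4x4, takes a point from camera to world coordinates). Camera axes: x right, y down, z forward; pixel columns grow to the right and rows downward; lengths in m; the calibration is good to about 2 mm. A picture is of the moment at which its call begins. There is no depth.
- env.sign_off(): hands the job in, once; it reports no verdict.
The state is a dict: "time_s": time; "qpos": joint angles; "joint_velocities": joint speeds; "effort": joint torques, N m; "tool_pos": TCP position; "tool_rot": TCP orientation; "force": force on the tool from outside, world axes, zero at the start; "wrist_torque": the same for the moment, N m; "grip_width": finger opening in m.
Only numpy, scipy, OpenCV 4.12 (cv2) and the standard library are available. Lean on these libraries where they do the work, as an engineer would, in place of code of your own. Each camera call takes 0.05 s, during which the arm holds its last target.

## Working session

There is one attempt and no reset: what is moved stays moved. The work goes in short steps, Python scripts to look and compute and a tool call to move; the robot and the scene stay as the last step left them, time stands still between calls to the robot, and variables do not carry over. Pictures are saved under pics/ and viewed, and the job is handed in when it is done.

Besides the shell and the picture viewer there is one more tool, called by a JSON object that holds its "fn" and its "kwargs". drive_tool: Moves the arm, as the interface text tells. Its arguments: {"type":"object","properties":{"commands":{"type":"array"},"force":{"type":"number"}},"required":["commands"]}

```bash
ls; mkdir -p pics; python3 - <<'E'
from cell import env
import cv2
print(env.get_obs())
for n in ("side","top","wrist"):
    r=env.read_camera(n); cv2.imwrite(f"pics/{n}0.png",r["img"]); print(n,r["mtx"].tolist(),r["pose"].round(4).tolist())
E
```

```text
pics
{'time_s': 0.0, 'qpos': array([-63.99344112,  18.43912182,  -4.01742156,  83.17413447,
         1.29365706,  78.53769582,  -3.26109999]), 'joint_velocities': array([-0.01452693, -0.02075013,  0.00217109, -0.02070704, -0.08955899,
       -0.02700262,  0.03318436]), 'effort': array([ 2.49200612e-04, -4.91289282e+01, -4.03803606e-01, -3.12529743e+01,
       -6.39027846e-02,  4.37590457e-02,  1.84256387e-04]), 'tool_pos': array([0.27658724, 0.58777436, 0.29116763]), 'tool_rot': array([-1.79894219e+02,  3.63718802e-03,  1.54803603e+02]), 'force': array([ 0.78300261, -0.31572545,  0.31620467]), 'wrist_torque': array([ 0.00587697, -0.02808636,  0.06345876]), 'grip_width': 0.08733729298839427}
side [[528.2936660423136, 0.0, 325.0882328589298], [0.0, 528.2936660423136, 240.46911396443045], [0.0, 0.0, 1.0]] [[0.8207, -0.2703, 0.5034, -0.1204], [-0.5713, -0.4029, 0.715, -0.8013], [0.0095, -0.8744, -0.4851, 0.6974], [0.0, 0.0, 0.0, 1.0]]
top [[483.9555641443349, 0.0, 318.8291549019978], [0.0, 483.9555641443349, 238.84786015640154], [0.0, 0.0, 1.0]] [[-0.0452, -0.9724, 0.2288, 0.2747], [-0.999, 0.0428, -0.0152, 0.0713], [0.005, -0.2293, -0.9733, 1.0232], [0.0, 0.0, 0.0, 1.0]]
wrist [[398.6420950903176, 0.0, 318.74566531361506], [0.0, 398.6420950903176, 237.8625277870515], [0.0, 0.0, 1.0]] [[0.4248, 0.877, 0.2246, 0.2147], [0.9053, -0.4109, -0.1077, 0.6165], [-0.0022, 0.2491, -0.9685, 0.3834], [0.0, 0.0, 0.0, 1.0]]
```

View pics/side0.png

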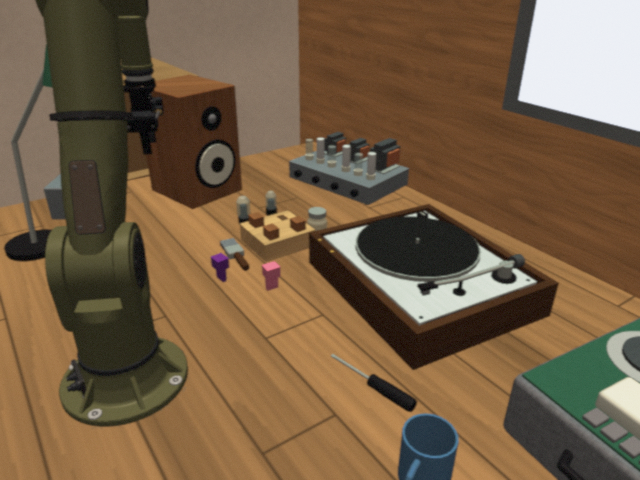

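View pics/top0.png

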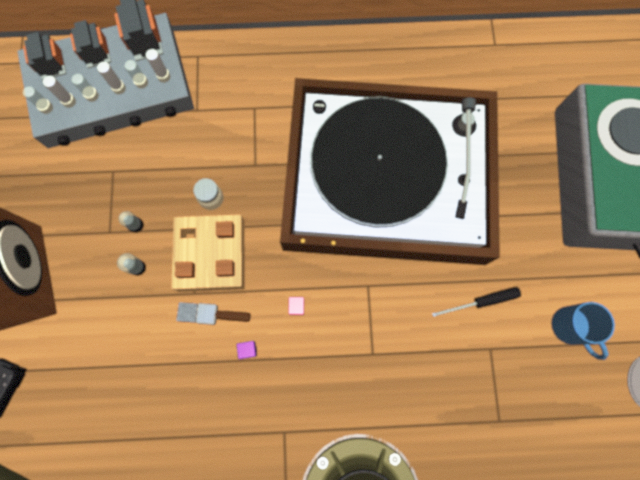

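View pics/wrist0.png

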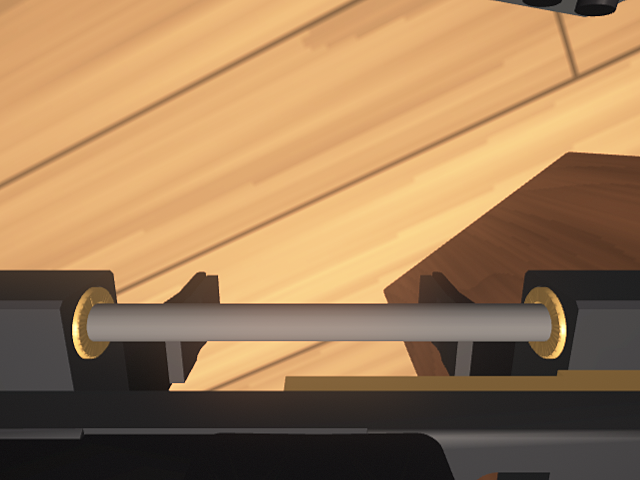

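```bash
cat > h.py <<'E'
import numpy as np, cv2
def ray(r,u,v):
    K,P=r["mtx"],r["pose"]; d=P[:3,:3]@np.linalg.solve(K,[u,v,1.]); return P[:3,3],d
def plane(r,u,v,z):
    o,d=ray(r,u,v); return o+d*(z-o[2])/d[2]
def proj(r,p):
    P=r["pose"]; c=P[:3,:3].T@(np.asarray(p)-P[:3,3]); q=r["mtx"]@c; return q[:2]/q[2]
def tri(a,b):
    (o,d),(p,e)=a,b; d=d/np.linalg.norm(d); e=e/np.linalg.norm(e)
    s=np.linalg.lstsq(np.c_[d,-e],p-o,rcond=None)[0]; A=o+d*s[0];B=p+e*s[1]; return (A+B)/2,np.linalg.norm(A-B)
E
python3 - <<'E'
import cv2
a=cv2.imread("pics/top0.png")
cv2.imwrite("pics/t_rack.png",cv2.resize(a[165:335,155:330],None,fx=4.5,fy=3.5*0+4.5,interpolation=cv2.INTER_CUBIC)[:600] if 0 else cv2.resize(a[195:335,160:320],None,fx=4,fy=4,interpolation=cv2.INTER_CUBIC))
cv2.imwrite("pics/t_gap.png",cv2.resize(a[180:270,270:380],None,fx=6,fy=6,interpolation=cv2.INTER_CUBIC))
b=cv2.imread("pics/side0.png")
cv2.imwrite("pics/s_rack.png",cv2.resize(b[180:300,200:350],None,fx=5,fy=5,interpolation=cv2.INTER_CUBIC))
E
```

```text
(no output)
```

View pics/t_rack.png

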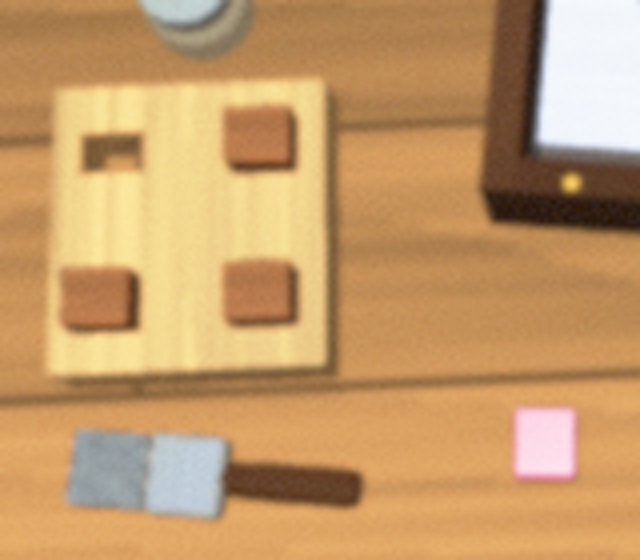

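View pics/t_gap.png

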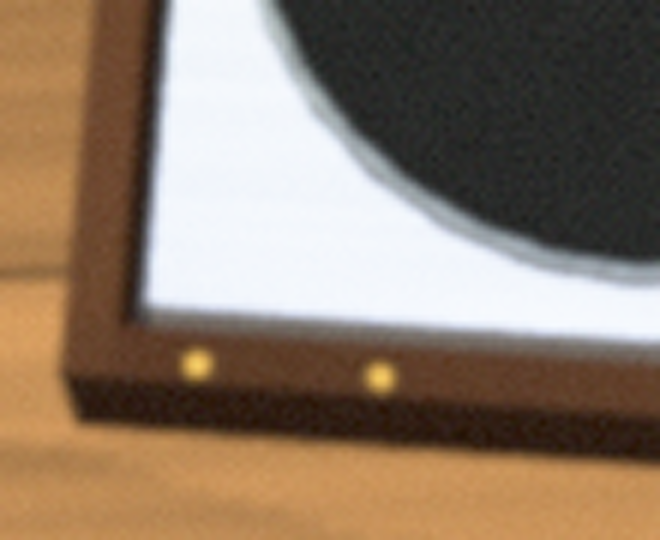

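View pics/s_rack.png

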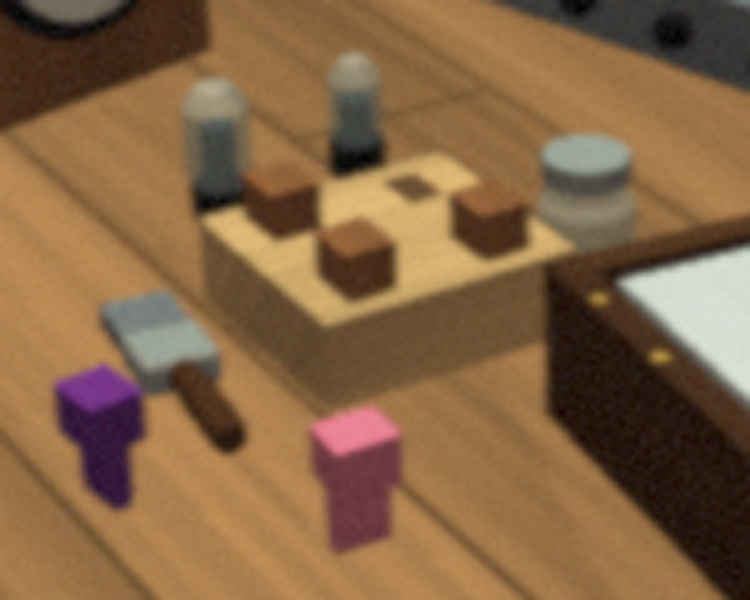

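```bash
cat >> h.py <<'E'
def blobs(m,lo=5):
    n,l,s,c=cv2.connectedComponentsWithStats(m.astype(np.uint8)); return [(s[i,4],c[i]) for i in range(1,n) if s[i,4]>=lo]
E
python3 - <<'E'
from cell import env
from h import *
np.set_printoptions(precision=4,suppress=True)
rt=env.read_camera("top"); rs=env.read_camera("side")
S={}
for n,r,box,hb in (("top",rt,(170,230,250,310),(170,210,245,285)),("side",rs,(300,225,350,260),(240,205,310,250))):
    im=cv2.GaussianBlur(r["img"],(3,3),0); hsv=cv2.cvtColor(im,cv2.COLOR_BGR2HSV); H,s,V=cv2.split(hsv)
    m=(H>15)&(H<30)&(s>120)&(V>130)
    w=np.zeros_like(m); 
    if n=="top": w[225:255,290:350]=1
    else: w[225:260,315:345]=1
    print(n,"screws",blobs(m&w,2))
    m=(H<14)&(s>95)&(V<225); w[:]=0; w[hb[1]:hb[3],hb[0]:hb[2]]=1
    print("heads",blobs(m&w,20))
    if n=="top":
        m=(V>150)&(H>16)&(s<150); w[:]=0; w[205:300,160:255]=1; m=(m&w).astype(np.uint8)
        cs=max(cv2.findContours(m,0,2)[0],key=cv2.contourArea); q=cv2.minAreaRect(cs); print(q); 
        for c in cv2.boxPoints(q): print(c,plane(r,*c,0.05))
E
```

```text
top screws [(np.int32(26), array([302.5, 240. ])), (np.int32(24), array([333.    , 242.2917])), (np.int32(10), array([296.9, 253.2])), (np.int32(2), array([311.5, 253. ])), (np.int32(3), array([317.3333, 253.6667]))]
heads [(np.int32(210), array([224.6238, 229.5476])), (np.int32(219), array([224.4977, 267.7671])), (np.int32(233), array([184.6738, 269.6009]))]
((206.5, 251.5), (75.0, 71.0), 90.0)
[171. 214.] [0.5703 0.362  0.05  ]
[242. 214.] [0.5638 0.2141 0.05  ]
[242. 289.] [0.4066 0.2155 0.05  ]
[171. 289.] [0.4129 0.3582 0.05  ]
side screws [(np.int32(4), array([329.  , 225.25])), (np.int32(4), array([333.5, 225. ])), (np.int32(2), array([319.5, 239. ])), (np.int32(4), array([331.5, 250.5]))]
heads [(np.int32(122), array([255.1148, 219.7459])), (np.int32(120), array([297.525 , 223.9167])), (np.int32(124), array([270.9355, 231.8387]))]
```

```bash
python3 - <<'E'
from cell import env
from h import *
np.set_printoptions(precision=4,suppress=True)
rt=env.read_camera("top"); rs=env.read_camera("side")
t=[(224.6,229.5),(224.5,267.8),(184.7,269.6)]; s=[(297.5,223.9),(270.9,231.8),(255.1,219.7)]
for a,b in zip(t,s): print("head",plane(rt,*a,.074),tri(ray(rt,*a),ray(rs,*b)))
for a,b in (((302.5,240),(319.5,239.6)),((333,242.3),(331.7,251))): print("screw",plane(rt,*a,.1),plane(rs,*b,.1))
# rack slot empty
print(plane(rt,188.3,233,.05))
o=env.get_obs(); print(o["tool_pos"],o["tool_rot"],o["time_s"])
from scipy.spatial.transform import Rotation as R
rw=env.read_camera("wrist"); Rt=R.from_euler("xyz",o["tool_rot"],degrees=True).as_matrix()
print("cam in tool",Rt.T@(rw["pose"][:3,3]-o["tool_pos"]),Rt.T@rw["pose"][:3,:3])
E
```

```text
head [0.5256 0.246  0.074 ] (array([0.5289, 0.2479, 0.0629]), np.float64(0.0006077891969935385))
head [0.4471 0.2462 0.074 ] (array([0.4493, 0.2482, 0.063 ]), np.float64(0.00031560319517353176))
head [0.447 0.325 0.074] (array([0.4479, 0.3278, 0.0645]), np.float64(0.0016797931862852981))
screw [0.4908 0.0889 0.1   ] [0.4911 0.09   0.1   ]
screw [0.4836 0.0295 0.1   ] [0.484  0.0309 0.1   ]
[0.5278 0.3253 0.05  ]
[0.2767 0.5881 0.292 ] [-179.9775    0.0017  154.8029] 0.35
cam in tool [ 0.0682 -0.0005 -0.0922] [[ 0.001  -0.9685 -0.2491]
 [ 1.      0.0011 -0.0002]
 [ 0.0004 -0.2491  0.9685]]
```

```bash
cat >> h.py <<'E'
from scipy.spatial.transform import Rotation as R
def plan(env,tgt,yaw,n,hand,start=None,rot_first=True):
    """rows from present pose to tgt (m), yaw (deg), in n even rows"""
    o=env.get_obs(); p=np.array(o["tool_pos"]); Rt=R.from_euler("xyz",o["tool_rot"],degrees=True); Rg=R.from_euler("xyz",[180,0,yaw],degrees=True)
    w=(Rt.inv()*Rg).as_rotvec(degrees=True); d=(np.asarray(tgt)-p)
    out=[]; cur=Rt
    for i in range(n):
        s=cur.inv().apply(d/n)*100; out.append([round(float(v),2) for v in s]+[round(float(v),2) for v in w/n]+[hand]); cur=cur*R.from_rotvec(w/n,degrees=True)
    print("now",p.round(4),o["tool_rot"].round(2),"t",round(o["time_s"],2)); print(str(out).replace(" ","")); return out
E
python3 - <<'E'
from cell import env
from h import *
plan(env,[.487,.20,.25],90,13,0.6)
E
```

```text
now [0.2767 0.5881 0.2921] [-179.99    0.    154.8 ] t 0.4
[[-2.73,-2.01,0.32,-0.0,0.0,4.98,0.6],[-2.9,-1.77,0.32,-0.0,0.0,4.98,0.6],[-3.04,-1.51,0.32,-0.0,0.0,4.98,0.6],[-3.16,-1.24,0.32,-0.0,0.0,4.98,0.6],[-3.26,-0.96,0.32,-0.0,0.0,4.98,0.6],[-3.33,-0.67,0.32,-0.0,0.0,4.98,0.6],[-3.37,-0.38,0.32,-0.0,0.0,4.98,0.6],[-3.39,-0.09,0.32,-0.0,0.0,4.98,0.6],[-3.39,0.21,0.32,-0.0,0.0,4.98,0.6],[-3.36,0.5,0.32,-0.0,0.0,4.98,0.6],[-3.3,0.79,0.32,-0.0,0.0,4.98,0.6],[-3.22,1.08,0.32,-0.0,0.0,4.98,0.6],[-3.11,1.35,0.32,-0.0,0.0,4.98,0.6]]
```

{"fn": "drive_tool", "kwargs": {"commands": [[-2.7,-2.0,0.3,0,0,5,0.6],[-2.9,-1.8,0.3,0,0,5,0.6],[-3.0,-1.5,0.3,0,0,5,0.6],[-3.2,-1.2,0.3,0,0,5,0.6],[-3.3,-1.0,0.3,0,0,5,0.6],[-3.3,-0.7,0.3,0,0,5,0.6],[-3.4,-0.4,0.3,0,0,5,0.6],[-3.4,-0.1,0.3,0,0,5,0.6],[-3.4,0.2,0.3,0,0,5,0.6],[-3.4,0.5,0.3,0,0,5,0.6],[-3.3,0.8,0.3,0,0,5,0.6],[-3.2,1.1,0.3,0,0,5,0.6],[-3.1,1.3,0.3,0,0,5,0.6],[0,0,0,0,0,0,0.6],[0,0,0,0,0,0,0.6]], "force": 15}}

```text
time_s: 1.65
tool_pos: [0.4865, 0.1966, 0.2533]
tool_rot: [180.0, 0.0, 89.5]
force: [0.2, 0.8, 0.4]
grip_width: 0.0519
```

```bash
python3 - <<'E'
from cell import env
from h import *
import pickle
r=env.read_camera("wrist"); cv2.imwrite("pics/w1.png",r["img"]); pickle.dump(r,open("w1.pkl","wb"))
plan(env,[.49,-.02,.22],83.1,6,0.6)
E
```

```text
now [0.4857 0.1987 0.2534] [-1.800e+02 -4.000e-02  8.975e+01] t 1.7
[[-3.64,0.09,0.55,-0.0,-0.01,1.11,0.6],[-3.64,0.16,0.55,-0.0,-0.01,1.11,0.6],[-3.64,0.23,0.55,-0.0,-0.01,1.11,0.6],[-3.63,0.3,0.56,-0.0,-0.01,1.11,0.6],[-3.63,0.37,0.56,-0.0,-0.01,1.11,0.6],[-3.62,0.44,0.56,-0.0,-0.01,1.11,0.6]]
```

View pics/w1.png

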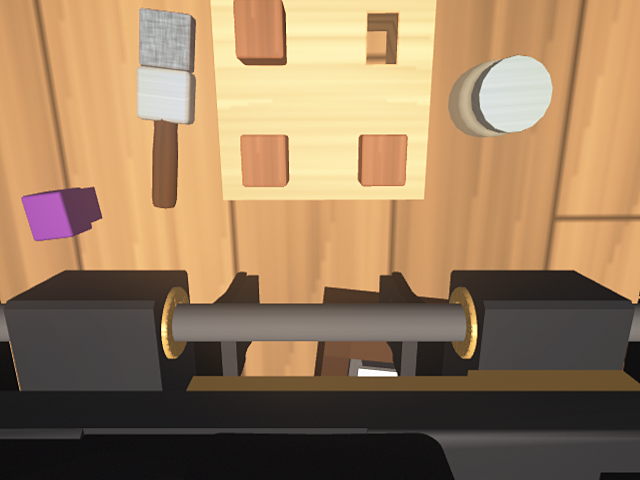

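{"fn": "drive_tool", "kwargs": {"commands": [[-3.6,0.1,0.5,0,0,1.1,0.6],[-3.6,0.2,0.5,0,0,1.1,0.6],[-3.6,0.2,0.6,0,0,1.1,0.6],[-3.6,0.3,0.6,0,0,1.1,0.6],[-3.6,0.4,0.6,0,0,1.1,0.6],[-3.6,0.4,0.5,0,0,1.1,0.6],[0,0,0,0,0,0,0.6],[0,0,0,0,0,0,0.6],[0,0,0,0,0,0,0.6]]}}

```text
time_s: 2.45
tool_pos: [0.4907, -0.0157, 0.2205]
tool_rot: [180.0, -0.1, 83.4]
force: [-0.9, -0.1, -0.0]
grip_width: 0.0523
```

```bash
python3 - <<'E'
from cell import env
from h import *
import pickle
r=env.read_camera("wrist"); cv2.imwrite("pics/w2.png",r["img"]); pickle.dump(r,open("w2.pkl","wb"))
o=env.get_obs(); print(o["tool_pos"],o["tool_rot"],o["time_s"])
im=pickle.load(open("w1.pkl","rb"))["img"]
cv2.imwrite("pics/w1c.png",cv2.resize(im[0:210,200:460],None,fx=2.8,fy=2.8,interpolation=cv2.INTER_CUBIC))
E
```

```text
[ 0.49068609 -0.01531425  0.22046226] [ 1.79985333e+02 -5.33982880e-02  8.34265088e+01] 2.5
```

View pics/w2.png

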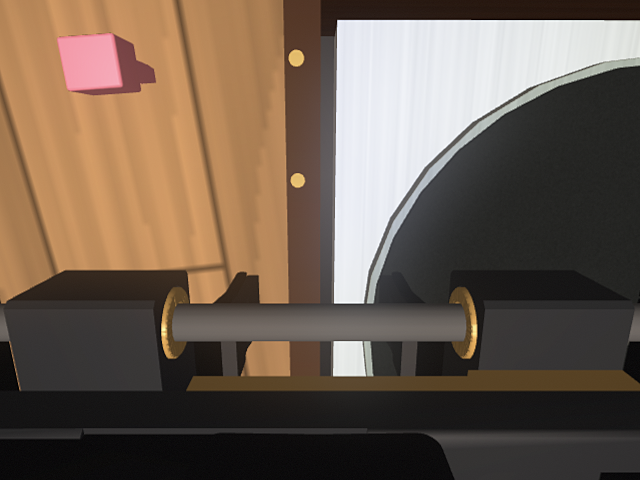

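View pics/w1c.png

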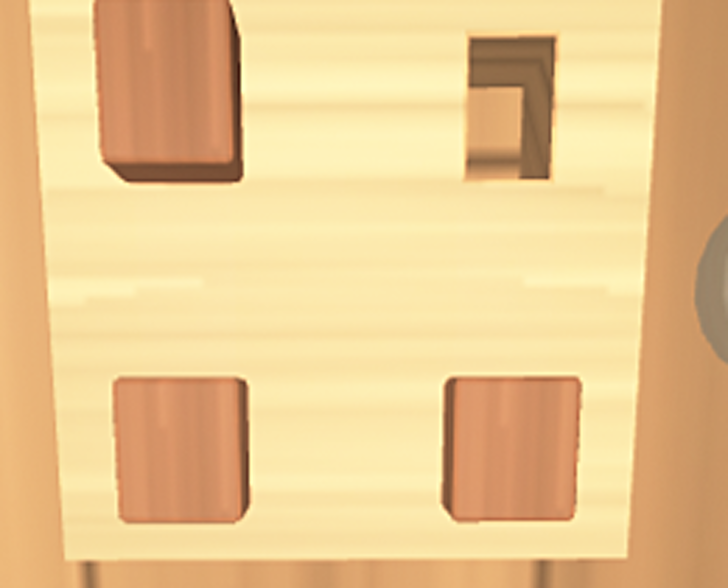

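```bash
python3 - <<'E'
from h import *
import pickle
np.set_printoptions(precision=4,suppress=True,linewidth=150)
r=pickle.load(open("w2.pkl","rb")); im=r["img"]; g=cv2.cvtColor(im,cv2.COLOR_BGR2GRAY)
for v in (90,119,150): print(v,g[v,310:345].tolist())
for v in (90,119,150): print("b-r",(im[v,310:345,2].astype(int)-im[v,310:345,0]).tolist())
H,s,V=cv2.split(cv2.cvtColor(im,cv2.COLOR_BGR2HSV)); m=(H>12)&(H<30)&(s>90)&(V>170); m[:, :285]=0;m[:,310:]=0;m[230:]=0
b=blobs(m,30); print(b)
S=[plane(r,*c,.1) for _,c in b]; print(S,(S[0]+S[1])/2,np.degrees(np.arctan2(*(S[0]-S[1])[:2])),np.linalg.norm(S[0]-S[1]))
r=pickle.load(open("w1.pkl","rb"))
for n,q in dict(B=[(117,378),(240,378),(120,522),(240,522)],A=[(455,378),(580,378),(457,521),(575,521)]).items():
    P=np.array([plane(r,u/2.8+200,v/2.8,.078) for u,v in q]); print(n,P.mean(0),P.tolist())
P=np.array([plane(r,u/2.8+200,v/2.8,.05) for u,v in [(468,37),(556,37),(466,180),(552,180)]]); print("D",P.mean(0),P.tolist())
P=np.array([plane(r,u/2.8+200,v/2.8,.05) for u,v in [(65,558),(629,558)]]); print("rackedge",P)
print("C",[plane(r,u/2.8+200,v/2.8,.078) for u,v in[(105,160),(230,160)]])
E
```

```text
90 [74, 74, 75, 75, 75, 76, 75, 76, 76, 76, 78, 81, 83, 81, 82, 82, 82, 83, 83, 84, 83, 83, 81, 92, 106, 95, 188, 240, 238, 236, 235, 234, 232, 231, 233]
119 [78, 78, 79, 79, 79, 80, 79, 81, 81, 80, 84, 87, 87, 87, 88, 87, 88, 88, 89, 90, 89, 89, 87, 103, 109, 93, 238, 241, 237, 236, 235, 234, 233, 233, 234]
150 [82, 81, 81, 83, 83, 83, 83, 83, 84, 83, 88, 91, 91, 92, 92, 92, 92, 92, 93, 93, 93, 93, 91, 112, 109, 128, 238, 240, 237, 236, 235, 234, 233, 234, 236]
b-r [36, 36, 36, 35, 35, 34, 34, 34, 34, 36, 24, 7, 4, 5, 6, 6, 5, 5, 4, 4, 4, 4, 3, 6, 11, 13, -10, -11, -10, -10, -10, -11, -11, -11, -10]
b-r [34, 34, 34, 33, 32, 32, 31, 31, 30, 32, 16, 5, 3, 4, 4, 5, 4, 5, 5, 4, 4, 3, 0, 7, 9, 12, -15, -12, -11, -10, -10, -10, -11, -11, -10]
b-r [33, 31, 32, 30, 30, 30, 29, 28, 29, 30, 15, 5, 4, 5, 4, 4, 4, 3, 3, 3, 2, 2, 1, 8, 9, 5, -13, -11, -10, -10, -10, -10, -11, -10, -10]
[(np.int32(199), array([295.8442,  57.5829])), (np.int32(120), array([285.275, 193.425])), (np.int32(165), array([297.4061, 179.9576]))]
[array([0.4909, 0.0896, 0.1   ]), array([0.4766, 0.0235, 0.1   ]), array([0.
[... 347 characters left out ...]
000000000001]]
A [0.5297 0.2474 0.078 ] [[0.5148158844515897, 0.26403962753894383, 0.07800000000000001], [0.543823790141866, 0.2638372170441933, 0.07800000000000001], [0.5159716443831195, 0.23087010156334029, 0.07800000000000001], [0.5442298070529616, 0.23067334770136033, 0.07800000000000001]]
D [0.5299 0.3269 0.05  ] [[0.5192828508213768, 0.34284837896340464, 0.04999999999999999], [0.5402911191592643, 0.3427011080043882, 0.04999999999999999], [0.519530295860219, 0.3111472162814705, 0.04999999999999999], [0.5406705011920601, 0.31099929562214534, 0.04999999999999999]]
rackedge [[0.4147 0.2183 0.05  ]
 [0.5652 0.2172 0.05  ]]
C [array([0.4363, 0.3114, 0.078 ]), array([0.464 , 0.3112, 0.078 ])]
```

```bash
python3 - <<'E'
from h import *
import pickle
from cell import env
np.set_printoptions(precision=4,suppress=True,linewidth=150)
r=pickle.load(open("w2.pkl","rb"))
a=plane(r,295.84,57.58,.1);b=plane(r,297.41,179.96,.1); m=(a+b)/2
y=(a-b)/np.linalg.norm(a-b); x=np.array([y[1],-y[0],0]); print(m,np.linalg.norm(a-b),"yaw",np.degrees(np.arctan2(x[1],x[0])))
E=[]
for v in (90,119,150):
    w=plane(r,320.3,v,.1); d=plane(r,335.7,v,.097); e=plane(r,332.8,v,.097); w2=plane(r,285,v,.1)
    print(v,[((q-m)@x*1000).round(2) for q in (w,d,e)],[((q-m)@y*1000).round(1) for q in (w,)]); E.append(w)
w=plane(r,320.3,60,.1);w2=plane(r,320.3,180,.1); print("edge yaw",w,w2)
g=m+x*((E[1]-m)@x); print("gap",g, "blade mid 9mm", g+x*4.1)
print(r["pose"][:3,3]); plan(env,[.45,.248,.16],90,9,.6)
cv2.imwrite("pics/w2c.png",cv2.resize(r["img"][30:210,270:390],None,fx=5,fy=3.3,interpolation=cv2.INTER_CUBIC))
E
```

```text
[0.4874 0.0597 0.1   ] 0.06011996256895662 yaw -6.6013928945578515
90 [np.float64(12.09), np.float64(19.96), np.float64(18.48)] [np.float64(15.0)]
119 [np.float64(12.11), np.float64(20.12), np.float64(18.61)] [np.float64(1.0)]
150 [np.float64(12.13), np.float64(20.29), np.float64(18.75)] [np.float64(-14.5)]
edge yaw [0.5027 0.0871 0.1   ] [0.496  0.0284 0.1   ]
gap [0.4994 0.0583 0.1   ] blade mid 9mm [ 4.5722 -0.413   0.1   ]
[0.4978 0.0512 0.3127]
now [ 0.4907 -0.0153  0.2205] [179.99  -0.05  83.43] t 2.5
[[2.85,-0.78,0.67,0.0,-0.01,-0.73,0.6],[2.86,-0.75,0.67,0.0,-0.01,-0.73,0.6],[2.87,-0.71,0.67,0.0,-0.01,-0.73,0.6],[2.88,-0.67,0.67,0.0,-0.01,-0.73,0.6],[2.89,-0.64,0.67,0.0,-0.01,-0.73,0.6],[2.9,-0.6,0.67,0.0,-0.01,-0.73,0.6],[2.91,-0.56,0.67,0.0,-0.01,-0.73,0.6],[2.91,-0.53,0.67,0.0,-0.01,-0.73,0.6],[2.92,-0.49,0.67,0.0,-0.01,-0.73,0.6]]
```

View pics/w2c.png

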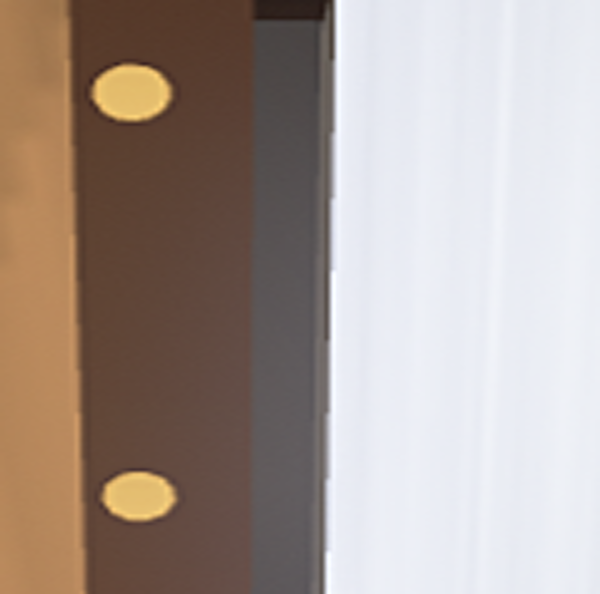

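{"fn": "drive_tool", "kwargs": {"commands": [[2.9,-0.8,0.7,0,0,-0.7,0.6],[2.9,-0.8,0.7,0,0,-0.7,0.6],[2.9,-0.7,0.7,0,0,-0.7,0.6],[2.9,-0.7,0.7,0,0,-0.7,0.6],[2.9,-0.6,0.7,0,0,-0.7,0.6],[2.9,-0.6,0.7,0,0,-0.7,0.6],[2.9,-0.6,0.6,0,0,-0.8,0.6],[2.9,-0.5,0.6,0,0,-0.8,0.6],[2.9,-0.5,0.6,0,0,-0.8,0.6],[0,0,0,0,0,0,0.6],[0,0,0,0,0,0,0.6],[0,0,0,0,0,0,0.6]]}}

```text
time_s: 3.5
tool_pos: [0.4501, 0.2479, 0.1603]
tool_rot: [-180.0, 0.0, 90.0]
force: [-0.1, -0.3, -0.3]
grip_width: 0.0522
```

```bash
python3 - <<'E'
from cell import env
from h import *
plan(env,[.450,.2477,.123],89.8,2,.6)
r=env.read_camera("wrist"); cv2.imwrite("pics/w3.png",r["img"])
E
```

```text
now [0.4501 0.2479 0.1603] [-1.800e+02  2.000e-02  8.997e+01] t 3.5
[[-0.01,-0.01,1.86,-0.0,0.01,0.09,0.6],[-0.01,-0.01,1.86,-0.0,0.01,0.09,0.6]]
```

View pics/w3.png

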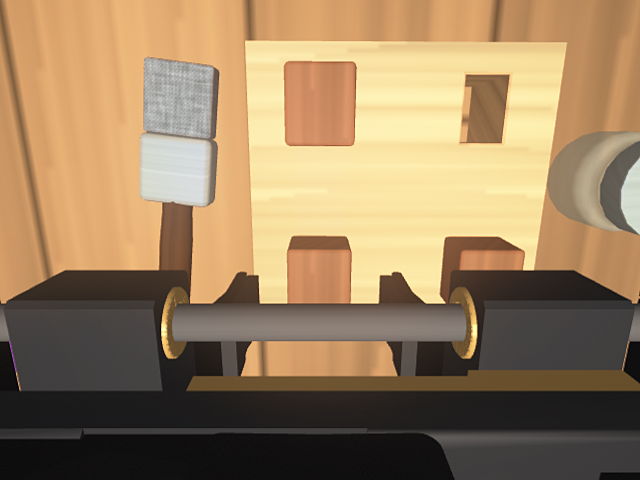

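Head B (288–351, row 236) is centred between the fingers. I'll grasp it and lift.

{"fn": "drive_tool", "kwargs": {"commands": [[0,0,1.8,0,0,0,0.6],[0,0,1.9,0,0,0,0.6],[0,0,0,0,0,0,0.6],[0,0,0,0,0,0,0.2],[0,0,0,0,0,0,0.2],[0,0,0,0,0,0,0.2],[0,0,0,0,0,0,0.2],[0,0,0,0,0,0,0.2],[0,0,-2,0,0,0,0.2],[0,0,-2.5,0,0,0,0.2],[0,0,0,0,0,0,0.2],[0,0,0,0,0,0,0.2]], "force": 20}}

```text
time_s: 4.55
tool_pos: [0.4517, 0.2474, 0.17]
tool_rot: [179.8, -0.1, 89.8]
force: [0.3, 0.3, -0.6]
grip_width: 0.0298
```

```bash
python3 - <<'E'
from cell import env
from h import *
r=env.read_camera("wrist"); cv2.imwrite("pics/w4.png",cv2.resize(r["img"][200:320,240:400],None,fx=5,fy=5,interpolation=cv2.INTER_CUBIC))
r=env.read_camera("side"); cv2.imwrite("pics/s4.png",cv2.resize(r["img"][150:270,210:340],None,fx=5,fy=5,interpolation=cv2.INTER_CUBIC))
E
```

```text
(no output)
```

View pics/w4.png

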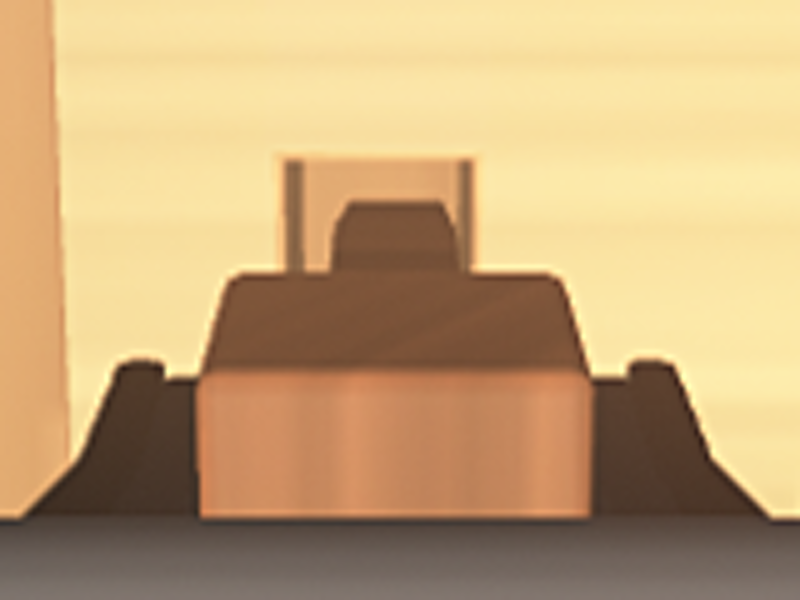

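View pics/s4.png

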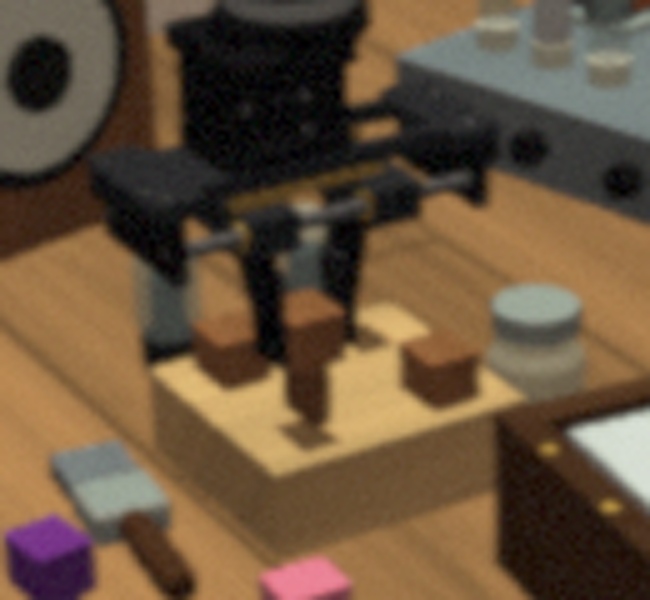

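Piece B's blade reads about 12 mm (25 px, against 66 px for the 30 mm head). The gap measures 8.0 mm, so the 9 mm piece is the one I need. B goes back in its slot and I'll lift the next one.

{"fn": "drive_tool", "kwargs": {"commands": [[0,0,2.2,0,0,0,0.2],[0,0,2.2,0,0,0,0.2],[0,0,0,0,0,0,0.2],[0,0,0,0,0,0,0.5],[0,0,0,0,0,0,0.6],[0,0,0,0,0,0,0.6],[0,0,-1.8,0,0,0,0.6],[0,0,-1.8,0,0,0,0.6]]}}

```text
time_s: 5.32
tool_pos: [0.4498, 0.2463, 0.1601]
tool_rot: [-179.9, 0.1, 89.8]
force: [0.3, 0.4, -0.4]
grip_width: 0.0503
```

```bash
python3 - <<'E'
from cell import env
from h import *
r=env.read_camera("wrist"); cv2.imwrite("pics/w5.png",r["img"])
plan(env,[.5297,.2476,.16],90,2,.6)
E
```

```text
now [0.4522 0.2477 0.1645] [ 1.7978e+02 -1.7000e-01  8.9790e+01] t 5.37
[[0.01,3.88,0.24,0.11,-0.09,-0.11,0.6],[0.0,3.88,0.23,0.11,-0.09,-0.11,0.6]]
```

View pics/w5.png

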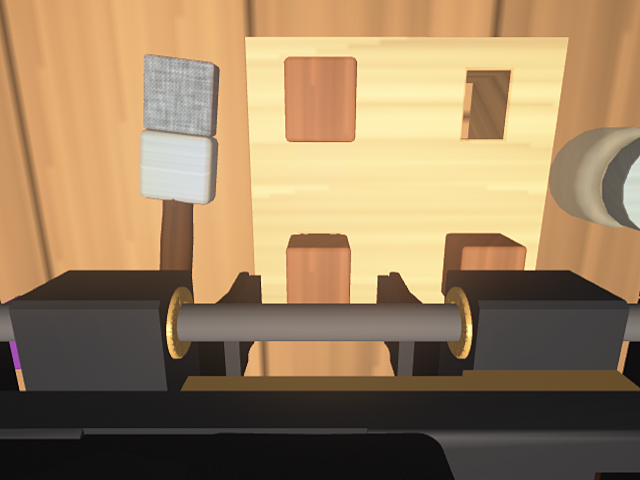

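{"fn": "drive_tool", "kwargs": {"commands": [[0,4.0,0,0,0,0,0.6],[0,4.0,0,0,0,0,0.6],[0,0,0,0,0,0,0.6],[0,0,0,0,0,0,0.6],[0,0,1.8,0,0,0,0.6],[0,0,1.9,0,0,0,0.6],[0,0,0,0,0,0,0.6],[0,0,0,0,0,0,0.2],[0,0,0,0,0,0,0.2],[0,0,0,0,0,0,0.2],[0,0,0,0,0,0,0.2],[0,0,0,0,0,0,0.2],[0,0,-2,0,0,0,0.2],[0,0,-2.5,0,0,0,0.2],[0,0,0,0,0,0,0.2],[0,0,0,0,0,0,0.2]]}}

```text
time_s: 6.7
tool_pos: [0.5317, 0.247, 0.1701]
tool_rot: [179.8, -0.1, 89.8]
force: [0.6, 0.2, -1.3]
grip_width: 0.0299
```

```bash
python3 - <<'E'
from cell import env
from h import *
r=env.read_camera("wrist"); cv2.imwrite("pics/w6.png",cv2.resize(r["img"][200:320,240:400],None,fx=5,fy=5,interpolation=cv2.INTER_CUBIC))
E
```

```text
(no output)
```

View pics/w6.png

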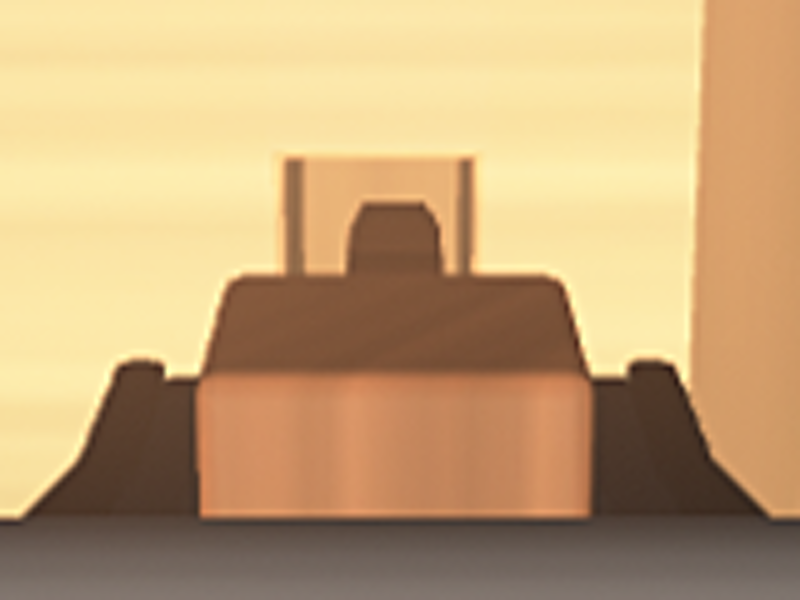

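The blade is 18.6 px here, against 25 px for the 12 mm piece, so this is the 9 mm one. I'll take it to the gap.

```bash
python3 - <<'E'
from cell import env
from h import *
plan(env,[.5034,.0578,.228],83.4,7,.2)
E
```

```text
now [0.5308 0.2466 0.1687] [ 1.7996e+02 -4.0000e-02  8.9800e+01] t 6.75
[[-2.7,-0.38,-0.85,0.01,-0.01,0.91,0.2],[-2.7,-0.34,-0.85,0.01,-0.01,0.91,0.2],[-2.71,-0.29,-0.85,0.01,-0.01,0.91,0.2],[-2.71,-0.25,-0.85,0.01,-0.01,0.91,0.2],[-2.72,-0.21,-0.85,0.01,-0.01,0.91,0.2],[-2.72,-0.17,-0.85,0.01,-0.01,0.91,0.2],[-2.72,-0.12,-0.85,0.01,-0.01,0.91,0.2]]
```

{"fn": "drive_tool", "kwargs": {"commands": [[0,0,-3,0,0,0,0.2],[0,0,-3,0,0,0,0.2],[-2.7,-0.4,0,0,0,0.9,0.2],[-2.7,-0.3,0,0,0,0.9,0.2],[-2.7,-0.3,0,0,0,0.9,0.2],[-2.7,-0.2,0,0,0,0.9,0.2],[-2.7,-0.2,0,0,0,0.9,0.2],[-2.7,-0.2,0,0,0,0.9,0.2],[-2.7,-0.1,0,0,0,1.0,0.2],[0,0,0,0,0,0,0.2],[0,0,0,0,0,0,0.2],[0,0,0,0,0,0,0.2],[0,0,0,0,0,0,0.2],[0,0,0,0,0,0,0.2],[0,0,0,0,0,0,0.2]]}}

```text
time_s: 8.0
tool_pos: [0.5041, 0.0596, 0.228]
tool_rot: [-180.0, 0.0, 83.5]
force: [-0.2, 0.6, -0.4]
grip_width: 0.0296
```

```bash
python3 - <<'E'
from cell import env
from h import *
import pickle
r=env.read_camera("wrist"); cv2.imwrite("pics/w7.png",r["img"]);pickle.dump(r,open("w7.pkl","wb"))
cv2.imwrite("pics/w7c.png",cv2.resize(r["img"][150:290,230:410],None,fx=4.2,fy=4.2,interpolation=cv2.INTER_CUBIC))
plan(env,[.5034,.0578,.212],83.4,1,.2)
E
```

```text
now [0.5042 0.0594 0.2281] [-1.7999e+02  1.0000e-02  8.3490e+01] t 8.05
[[-0.17,-0.06,1.61,-0.01,0.01,0.09,0.2]]
```

View pics/w7.png

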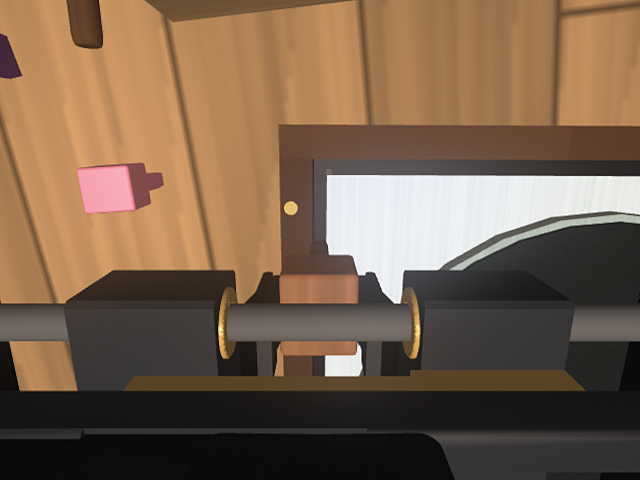

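View pics/w7c.png

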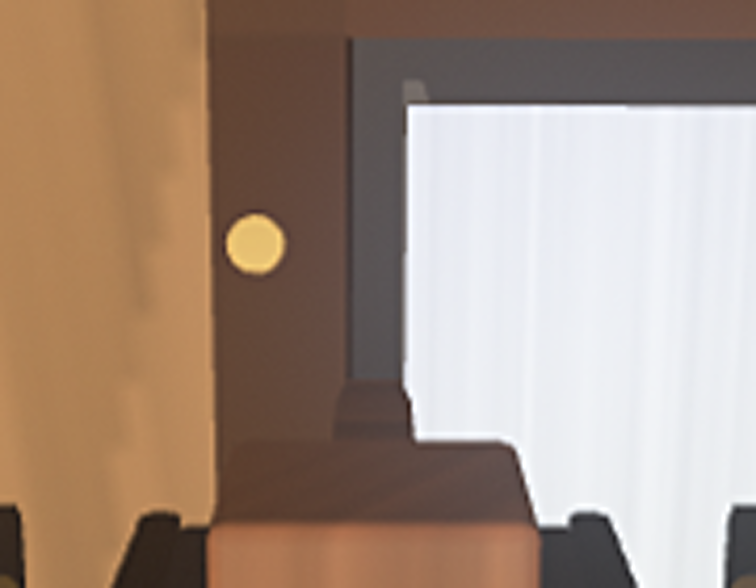

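```bash
python3 - <<'E'
from h import *
import pickle
np.set_printoptions(precision=2,suppress=True,linewidth=170)
r=pickle.load(open("w7.pkl","rb")); im=r["img"].astype(int)
for v in (195,215,230,238):
    print(v,"g",im[v,308:332,1].tolist(),"r-b",(im[v,308:332,2]-im[v,308:332,0]).tolist())
for v in (243,246,250,252): print(v,"g",im[v,304:336,1].tolist(), "r-b",(im[v,304:336,2]-im[v,304:336,0]).tolist())
for v in (278,285,295): print(v,im[v,274:290,2].tolist(),im[v,350:364,2].tolist())
c=r["pose"][:3,3]; print(c, r["pose"][:3,:3])
for z in(.1,.097): print([plane(r,c_,238,z).round(4).tolist() for c_ in (313.,326.5)])
E
```

```text
195 g [74, 75, 75, 77, 64, 56, 80, 85, 83, 85, 83, 83, 84, 85, 85, 84, 82, 88, 125, 240, 241, 236, 236, 237] r-b [35, 33, 34, 35, 20, 11, 7, 6, 7, 6, 6, 6, 6, 5, 5, 3, 3, 8, 7, -12, -10, -9, -9, -9]
215 g [76, 76, 77, 78, 67, 59, 79, 85, 84, 83, 83, 83, 84, 85, 85, 85, 80, 91, 164, 240, 240, 237, 236, 236] r-b [33, 33, 33, 34, 19, 12, 6, 5, 5, 5, 5, 5, 5, 4, 4, 3, 2, 10, 0, -10, -9, -8, -8, -9]
230 g [76, 77, 77, 79, 66, 61, 79, 82, 81, 81, 82, 82, 82, 82, 84, 81, 78, 90, 165, 241, 241, 237, 237, 237] r-b [33, 33, 34, 34, 19, 12, 7, 5, 5, 4, 5, 5, 3, 4, 4, 3, 3, 11, 0, -9, -8, -7, -8, -8]
238 g [76, 75, 76, 78, 65, 61, 76, 79, 78, 80, 80, 80, 81, 80, 81, 81, 75, 84, 205, 242, 239, 237, 236, 236] r-b [34, 33, 34, 35, 20, 11, 6, 4, 5, 5, 6, 4, 4, 5, 4, 4, 2, 11, -9, -8, -8, -7, -8, -7]
243 g [73, 73, 75, 74, 75, 75, 75, 66, 63, 65, 65, 65, 65, 66, 67, 68, 68, 68, 69, 70, 68, 59, 83, 245, 246, 238, 237, 236, 232, 234, 236, 237] r-b [37, 36, 36, 36, 36, 36, 34, 25, 22, 21, 22, 21, 20, 21, 19, 19, 18, 18, 18, 18, 17, 18, 14, -11, -8, -7, -8, -7, -8, -8, -7, -7]
246 g [73, 73, 75, 74, 75, 
[... 715 characters left out ...]
2, 22, 21, 20, 21, 20, 19, 19, 18, 18, 17, 18, 17, 19, 12, -9, -7, -7, -7, -7, -8, -7]
278 [53, 54, 53, 51, 46, 124, 168, 166, 163, 168, 169, 169, 168, 168, 169, 170] [178, 176, 174, 175, 172, 165, 158, 157, 118, 73, 64, 66, 67, 67]
285 [52, 52, 53, 49, 38, 120, 169, 172, 170, 172, 172, 171, 170, 172, 173, 174] [181, 178, 178, 176, 173, 167, 160, 159, 107, 65, 61, 63, 65, 65]
295 [50, 50, 49, 50, 42, 57, 168, 175, 171, 172, 172, 172, 171, 172, 172, 173] [178, 177, 176, 175, 174, 166, 161, 151, 90, 56, 58, 60, 60, 60]
[0.51 0.13 0.32] [[ 0.99 -0.11 -0.03]
 [-0.11 -0.96 -0.25]
 [-0.    0.25 -0.97]]
[[0.5015, 0.0706, 0.1], [0.5091, 0.0697, 0.1]]
[[0.5013, 0.0698, 0.097], [0.5091, 0.069, 0.097]]
```

{"fn": "drive_tool", "kwargs": {"commands": [[-0.15,0.02,0.9,0,0,0,0.2],[0,0,0.9,0,0,0,0.2],[0,0,0,0,0,0,0.2],[0,0,0.2,0,0,0,0.2],[0,0,0.2,0,0,0,0.2],[0,0,0.2,0,0,0,0.2],[0,0,0.2,0,0,0,0.2],[0,0,0,0,0,0,0.2],[0,0,0,0,0,0,0.2]]}}

```text
time_s: 8.8
tool_pos: [0.5042, 0.057, 0.2023]
tool_rot: [-180.0, -0.0, 83.4]
force: [0.3, 0.1, 0.5]
grip_width: 0.0298
```

```bash
python3 - <<'E'
from cell import env
from h import *
r=env.read_camera("wrist"); cv2.imwrite("pics/w8c.png",cv2.resize(r["img"][150:290,230:410],None,fx=4.2,fy=4.2,interpolation=cv2.INTER_CUBIC))
o=env.get_obs();print(o["tool_pos"],o["tool_rot"],o["force"],o["wrist_torque"])
E
```

```text
[0.50423522 0.05705386 0.20235839] [ 1.79991556e+02 -7.69542093e-03  8.33998893e+01] [-0.55950687  0.73386476 -0.85942459] [-0.08957984  0.0672268   0.00139126]
```

View pics/w8c.png

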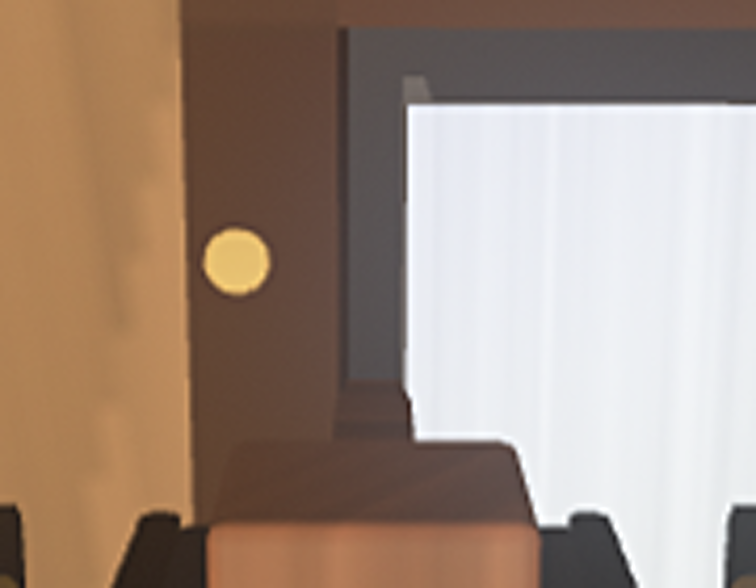

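{"fn": "drive_tool", "kwargs": {"commands": [[0,0,0.2,0,0,0,0.2],[0,0,0.2,0,0,0,0.2],[0,0,0.2,0,0,0,0.2],[0,0,0,0,0,0,0.2]]}}

```text
time_s: 9.18
tool_pos: [0.5044, 0.0571, 0.1961]
tool_rot: [180.0, -0.0, 83.4]
force: [1.0, 0.5, -1.6]
grip_width: 0.0301
```

{"fn": "drive_tool", "kwargs": {"commands": [[0,0,0.2,0,0,0,0.2],[0,0,0.2,0,0,0,0.2],[0,0,0.2,0,0,0,0.2],[0,0,0,0,0,0,0.2]]}}

```text
time_s: 9.52
tool_pos: [0.5044, 0.057, 0.19]
tool_rot: [180.0, -0.0, 83.4]
force: [1.1, 0.1, -1.9]
grip_width: 0.0296
```

```bash
python3 - <<'E'
from cell import env
from h import *
import time
r=env.read_camera("wrist"); cv2.imwrite("pics/w9c.png",cv2.resize(r["img"][150:290,230:410],None,fx=4.2,fy=4.2,interpolation=cv2.INTER_CUBIC))
o=env.get_obs();print(o["tool_pos"],o["tool_rot"],o["force"],o["wrist_torque"])
E
```

```text
[0.50439221 0.05703513 0.19001558] [ 1.79967584e+02 -2.86170509e-03  8.33963432e+01] [ 2.49487647 -1.35722077 -1.07210903] [-0.02930626 -0.33400686 -0.03978333]
```

View pics/w9c.png

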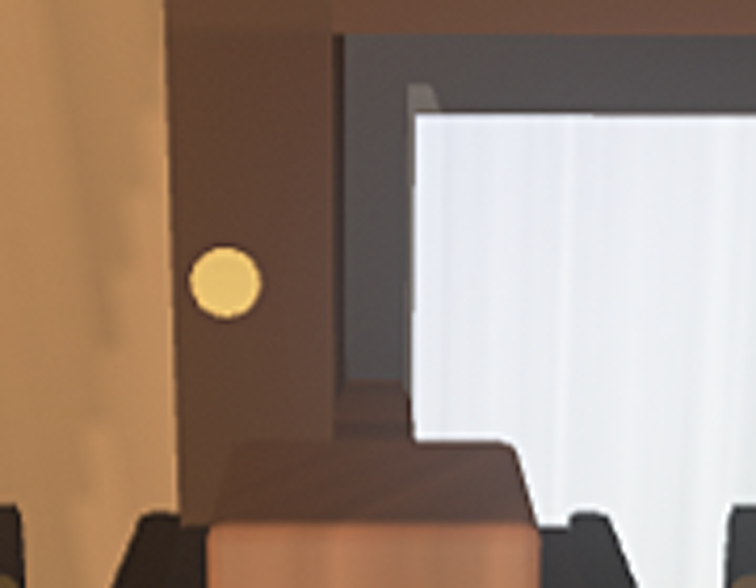

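{"fn": "drive_tool", "kwargs": {"commands": [[0,0,0.2,0,0,0,0.2],[0,0,0.2,0,0,0,0.2],[0,0,0.2,0,0,0,0.2],[0,0,0.2,0,0,0,0.2],[0,0,0.2,0,0,0,0.2],[0,0,0.2,0,0,0,0.2],[0,0,0,0,0,0,0.2],[0,0,0,0,0,0,0.2]]}}

```text
time_s: 10.23
tool_pos: [0.5044, 0.057, 0.1779]
tool_rot: [180.0, 0.0, 83.4]
force: [2.5, -1.1, -1.2]
grip_width: 0.0294
```

{"fn": "drive_tool", "kwargs": {"commands": [[0,0.02,0.2,0,0,0,0.2],[0,0,0.2,0,0,0,0.2],[0,0,0,0,0,0,0.2],[0,0,0,0,0,0,0.2]]}}

```text
time_s: 10.57
tool_pos: [0.5045, 0.057, 0.1742]
tool_rot: [180.0, -0.0, 83.4]
force: [2.2, 0.6, 1.0]
grip_width: 0.0303
```

```bash
python3 - <<'E'
from cell import env
from h import *
r=env.read_camera("side"); cv2.imwrite("pics/s10.png",cv2.resize(r["img"][180:300,280:400],None,fx=5,fy=5,interpolation=cv2.INTER_CUBIC))
o=env.get_obs();print(o["tool_pos"],o["tool_rot"],o["force"],o["wrist_torque"])
E
```

```text
[0.50443576 0.05702465 0.17414217] [ 1.79990691e+02 -1.44368267e-03  8.34018568e+01] [0.58543351 0.00545411 0.41581539] [-0.03992039 -0.26252024 -0.07679303]
```

View pics/s10.png

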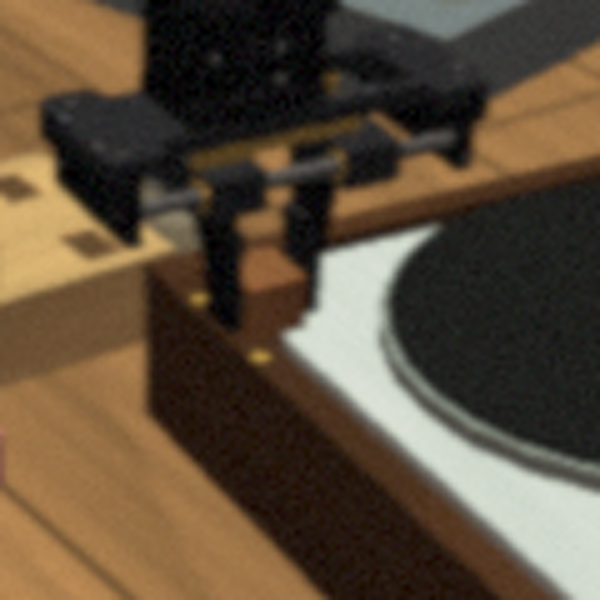

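{"fn": "drive_tool", "kwargs": {"commands": [[0,0,0.1,0,0,0,0.2],[0,0,0,0,0,0,0.2],[0,0,0,0,0,0,0.2]]}}

```text
time_s: 10.87
tool_pos: [0.5044, 0.057, 0.1741]
tool_rot: [-180.0, -0.0, 83.4]
force: [-1.0, 0.2, 7.6]
grip_width: 0.0299
```

{"fn": "drive_tool", "kwargs": {"commands": [[0,0,-0.1,0,0,0,0.2],[0,0,0,0,0,0,0.4],[0,0,0,0,0,0,0.5],[0,0,0,0,0,0,0.5],[0,0,-2,0,0,0,0.5],[0,0,-3,0,0,0,0.5],[-4,0,-1,0,0,0,0.5],[-4,0,0,0,0,0,0.5],[0,0,0,0,0,0,0.5],[0,0,0,0,0,0,0.5],[0,0,0,0,0,0,0.5]]}}

```text
time_s: 11.78
tool_pos: [0.4949, -0.0223, 0.234]
tool_rot: [-180.0, -0.0, 83.4]
force: [0.6, 1.1, 0.5]
grip_width: 0.0438
```

```bash
python3 - <<'E'
from cell import env
from h import *
import pickle
r=env.read_camera("wrist"); cv2.imwrite("pics/w11.png",r["img"]); pickle.dump(r,open("w11.pkl","wb"))
r=env.read_camera("side"); cv2.imwrite("pics/s11.png",cv2.resize(r["img"][180:300,240:390],None,fx=5,fy=5,interpolation=cv2.INTER_CUBIC)); pickle.dump(r,open("s11.pkl","wb"))
o=env.get_obs();print(o["tool_pos"],o["force"])
E
```

```text
[ 0.4950426  -0.02116934  0.2338172 ] [ 0.11291523 -0.51410061  0.23509657]
```

View pics/w11.png

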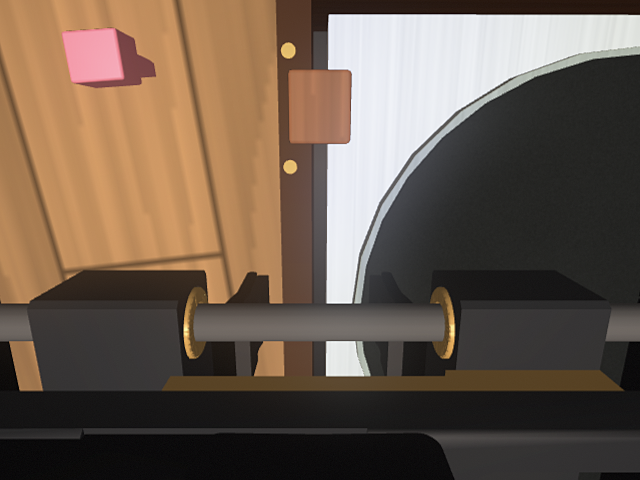

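View pics/s11.png

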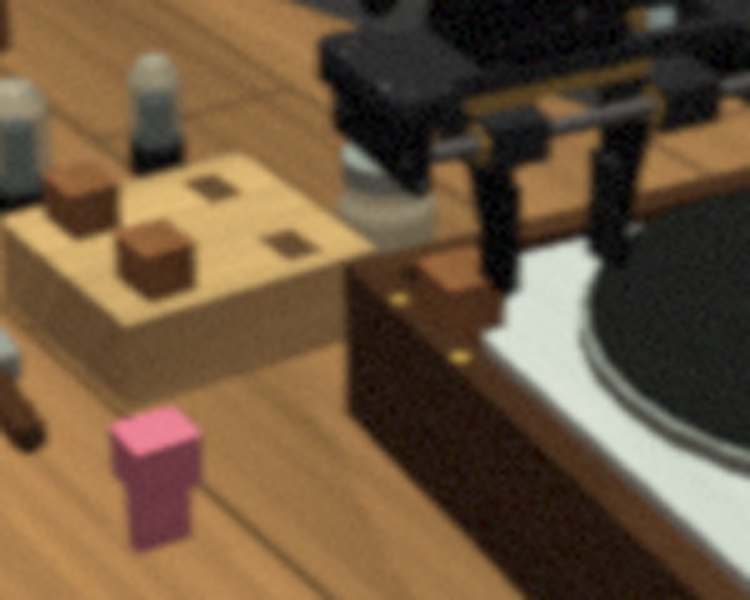

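```bash
python3 - <<'E'
from h import *
import pickle
np.set_printoptions(precision=4,suppress=True)
r=pickle.load(open("w11.pkl","rb")); im=r["img"].astype(int)
H,s,V=cv2.split(cv2.cvtColor(r["img"],cv2.COLOR_BGR2HSV)); m=((H>12)&(H<30)&(s>90)&(V>170)); m[:, :280]=0;m[:,300:]=0;m[230:]=0
S=[plane(r,*c,.1) for n,c in blobs(m,80)]; print([c for n,c in blobs(m,80)])
a,b=S[0],S[-1]; mid=(a+b)/2; y=(a-b)/np.linalg.norm(a-b); x=np.array([y[1],-y[0],0]); print(np.linalg.norm(a-b))
for v in (180,210): print(im[v,308:334,1].tolist())
for v in (180,210): print((im[v,308:334,2]-im[v,308:334,0]).tolist())
g=mid+x*.0121
for v in (180,210): print("gapw",(plane(r,327.,v,.097)-plane(r,312.6,v,.1))@x*1000)
P=np.array([plane(r,u,v,.128) for u,v in ((289,70),(351,70),(289.5,143),(351,143))])
print("head size",np.linalg.norm(P[1]-P[0]),np.linalg.norm(P[2]-P[0]),"centre in gap xy mm",(P.mean(0)-g)@x*1000,(P.mean(0)-g)@y*1000, "yaw",np.degrees(np.arctan2(*(P[1]-P[0])[1::-1])),np.degrees(np.arctan2(x[1],x[0])))
E
```

```text
[array([287.767 ,  49.9773]), array([289.7067, 166.5   ])]
0.06010639703894761
[78, 78, 80, 72, 62, 71, 87, 91, 90, 89, 91, 91, 91, 91, 92, 93, 90, 86, 96, 205, 239, 238, 237, 236, 235, 234]
[78, 79, 81, 72, 63, 70, 84, 87, 86, 87, 87, 87, 88, 88, 87, 88, 86, 87, 92, 240, 243, 238, 237, 237, 237, 236]
[31, 31, 32, 22, 10, 10, 7, 5, 6, 6, 5, 5, 5, 5, 4, 4, 4, 4, 12, -12, -11, -10, -10, -10, -10, -11]
[31, 31, 31, 22, 9, 7, 5, 4, 4, 4, 4, 2, 3, 2, 2, 2, 1, 3, 11, -13, -10, -10, -9, -10, -10, -9]
gapw 8.191886977020774
gapw 8.34788583392766
head size 0.028717751322594673 0.03290422234974253 centre in gap xy mm 4.809358839246759 -0.2711263349424277 yaw -6.584483758477979 -6.64858788690959
```

Head centre measures 4.8 mm from the wall and −0.3 mm along it, and the deck edge has moved back by about 0.9 mm, so the fit is snug. I'll tap the head lightly with shut fingers to confirm it is seated.

{"fn": "drive_tool", "kwargs": {"commands": [[4,0,0,0,0,0,0],[4,0,0,0,0,0,0],[0,0,0,0,0,0,0],[0,0,0,0,0,0,0],[0,0,0,0,0,0,0],[0,0,1.5,0,0,0,0],[0,0,1.3,0,0,0,0],[0,0,0,0,0,0,0],[0,0,0,0,0,0,0],[0,0,0.2,0,0,0,0],[0,0,0.2,0,0,0,0],[0,0,0,0,0,0,0],[0,0,0,0,0,0,0]], "force": 10}}

```text
time_s: 12.97
tool_pos: [0.5046, 0.0569, 0.2026]
tool_rot: [180.0, -0.0, 83.4]
force: [-0.0, 0.6, -0.0]
grip_width: 0.0004
```

{"fn": "drive_tool", "kwargs": {"commands": [[0,0,0.1,0,0,0,0],[0,0,0.1,0,0,0,0],[0,0,0.1,0,0,0,0],[0,0,0,0,0,0,0],[0,0,0,0,0,0,0]]}}

```text
time_s: 13.38
tool_pos: [0.5043, 0.057, 0.1992]
tool_rot: [-180.0, 0.0, 83.4]
force: [-0.4, 0.7, -0.5]
grip_width: 0.0004
```

{"fn": "drive_tool", "kwargs": {"commands": [[0,0,0.1,0,0,0,0],[0,0,0,0,0,0,0],[0,0,0,0,0,0,0]]}}

```text
time_s: 13.63
tool_pos: [0.5044, 0.057, 0.1982]
tool_rot: [180.0, -0.0, 83.4]
force: [-0.5, -0.2, -0.6]
grip_width: 0.0001
```

{"fn": "drive_tool", "kwargs": {"commands": [[0,0,0.05,0,0,0,0],[0,0,0,0,0,0,0],[0,0,0,0,0,0,0]]}}

```text
time_s: 13.88
tool_pos: [0.5045, 0.057, 0.1981]
tool_rot: [180.0, -0.0, 83.4]
force: [-0.5, -0.0, 3.7]
grip_width: 0.0004
```

The tips meet the head at TCP 0.1981, which puts the head top at 0.128. That is fully home, at 3.7 N. I'll retreat and run the last checks.

{"fn": "drive_tool", "kwargs": {"commands": [[0,0,-2,0,0,0,0],[0,0,-3,0,0,0,0],[-4,0,-3,0,0,0,0],[-4,0,-2,0,0,0,0],[-4,0,0,0,0,0,0],[-2,0,0,0,0,0,0],[0,0,0,0,0,0,0],[0,0,0,0,0,0,0],[0,0,0,0,0,0,0],[0,0,0,0,0,0,0]]}}

```text
time_s: 14.72
tool_pos: [0.4895, -0.0711, 0.291]
tool_rot: [-180.0, -0.0, 83.5]
force: [-0.6, -0.5, 0.3]
grip_width: 0.0004
```

```bash
python3 - <<'E'
from cell import env
from h import *
for n in ("wrist","side"):
    r=env.read_camera(n); cv2.imwrite(f"pics/{n}12.png",r["img"])
o=env.get_obs();print(o["time_s"],o["tool_pos"],o["force"])
E
```

```text
14.8167 [ 0.48952771 -0.07129286  0.29105507] [ 0.56102783 -0.12030696 -0.21482202]
```

View pics/wrist12.png

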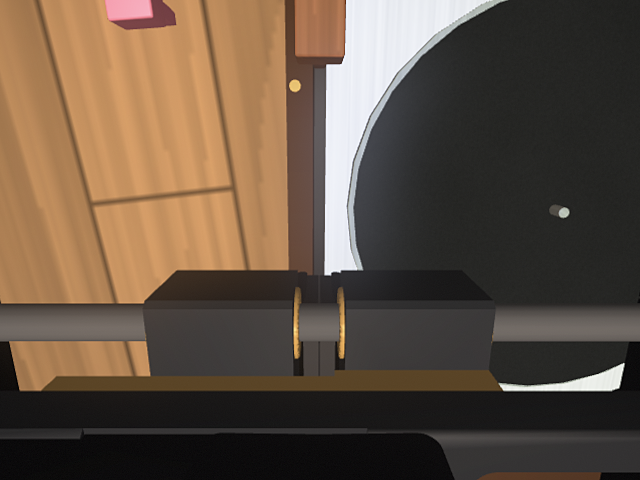

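View pics/side12.png

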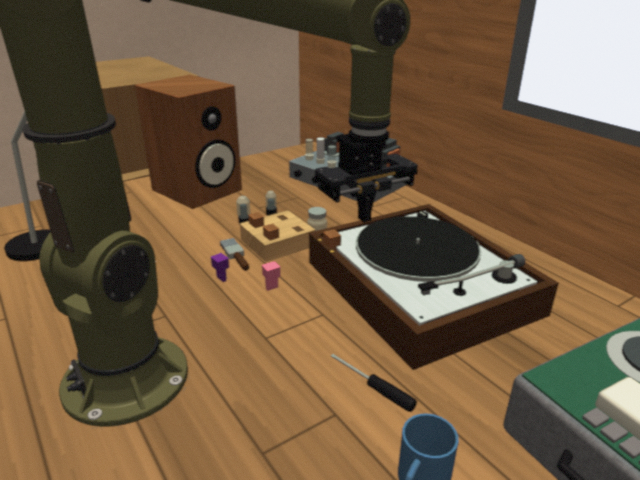

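The packed piece stands at (330,240) in the side view. The two others are in the rack at (257,219) and (271,231), and everything else looks unmoved.

```bash
python3 -c "
from cell import env
print(env.sign_off())"
```

```text
the job is handed in; nothing more can be done
None
```

The 9 mm packing piece is in the gap, pushed fully home between the two brass screws, and the job was handed in at about 15 s.

- **Choosing the piece:** The wrist camera put the gap at about 8.0 mm, so I looked for the 9 mm piece. I did not try all three in the gap. I lifted one, saw it was the 12 mm piece and put it back in its slot. The next was the 9 mm piece; the third stayed in the rack untouched.
- **Fit:** It slid in with at most about 2.5 N. When the head met the rim, the downward force briefly reached 7.6 N.
- **Position:** The head centre measured 4.8 mm from the wall (4.5 mm expected) and −0.3 mm along it. Its turn matched the wall to within 0.1°.
- **Snugness:** The deck edge appeared to have moved back about 0.7–0.9 mm, but a pixel of uncertainty at the wall edge let this read as little as 0.2–0.3 mm.
- **Seating:** As the head reached the rim, the arm's position read about 1 mm high. A light tap with shut fingers (3.7 N) then met the head top at 128 mm, where it should be.
- **Rest of the scene:** The last side picture showed the other two pieces in the rack and everything else looking unmoved. The gripper was clear of everything.

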